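Back the feed wheel off one notch

ROBOT

A 7-joint arm with a two-finger parallel gripper is mounted at the origin on a cart in front of the work surface, level with it; the furniture and walls round the work are solid. World frame = base frame: x ahead of the robot, y to its left, z up, the work surface at z = 0. Lengths are in m, angles in rad, forces in N, time in s.
With the tool pointing down it reaches from about 0.425 to 0.875 m from the base axis. Payload 9.9 kg.
Tool frame: the origin (TCP) lies at the very end of the fingers, on their centre line; the grasp point (between the pads) lies 19 mm behind it; z points along the fingers, y is the line along which they close (so a half turn about z gives the same grasp; the last joint's range is limited). The gripper opens to 85 mm and grips with 20 to 120 N. Pads are 22 mm wide; open, the fingers measure 114 mm over their backs; the gripper's body (76 mm by 85 mm) begins 54 mm behind the grasp point. The pads swing forward as they close: fully open they stand 13 mm farther back than shut.
Start: joints at [1.193, 0.576, 0.025, 1.437, -0.015, 1.129, -0.057], TCP at [0.195, -0.646, 0.231] pointing down, gripper open.
Joint ranges: [-2.76, 2.76], [-0.34, 2.15], [-1.52, 1.57], [0.19, 2.46], [-1.09, 4.23], [0.17, 1.99], [-2.82, 2.82]. Speed limits (rad/s): [2.22, 2.22, 3.01, 3.01, 3.14, 3.14, 3.14].

INTERFACE

Orientations are given as a unit quaternion [x, y, z, w].
In Python, from station import sense, imaging, ticket gives the robot as it stands. The module is installed in compiled form; this text tells all that it offers.
- The arm moves only by the tool send_rows, never from a script. Its argument "motion" is a list of rows, each an object with "linear": the shift along the tool's x, y, z in units of 40 mm (1.0 is 40 mm), a list of three; "rotation": the turn, a rotation vector about the tool's x, y, z in rad, a list of three; "fingers": the opening, from 0 (shut) to 1 (fully open). In form: [{"linear": [dx, dy, dz], "rotation": [ax, ay, az], "fingers": fingers}, ...]. A call has 1 to 10 rows; each row is the pose to reach, as a shift and turn from the pose commanded when the call began, along the tool's axes at that moment; what a row does not reach only later rows make up. A row lasts 1/10 s, in which the tool goes at most 50 mm and 8.59 degrees, less where a joint would pass 70% of its speed; a pose out of reach is approached as far as the arm can. A call with a gripper value outside its range is refused whole. The fingers move at their own pace and stop on an object; "grip_force" is the grip in N (left out, the last holds). Time passes only in rows, so rows that repeat a pose let the fingers close. It gives the time, the measured TCP pose, the force, the opening and the grip force at its end, in the units of the state.
- sense(): the state, without advancing time (a new reading comes with each control period).
- imaging.get_image(name): name is "scene" or "side" or "wrist"; returns the picture (480x640x3 uint8, red, green, blue); there is no depth.
- imaging.camera_model(name): a dict with "fovy" (degrees; the focal length in pixels is half the picture's height over the tangent of half this angle, whatever the lens; pixels are square), "cx", "cy" (the principal point, pixels), "pose" (4x4, takes a point from camera to world coordinates). Camera axes: x right, y down, z forward; pixel columns grow to the right and rows downward; lengths in m; the calibration is good to about 2 mm. A picture is of the moment at which its call begins: read the wrist's pose just before it. camera_model takes no time and is no camera call; for the wrist camera it gives the pose at the moment of the call.
- ticket.hand_in(): hands the job in; it is judged then, once.
The state is a dict: "time": time; "joint_positions": joint angles; "joint_velocities": joint speeds; "joint_efforts": joint torques, N m; "tool_pos": TCP position; "tcp_rot": TCP orientation; "wrist_force": force on the tool from outside, world axes, zero at the start; "moment": the same for the moment, N m; "grip_width": finger opening in m; "finger_force": force on a finger pad.
Only numpy, scipy, OpenCV 4.12 (cv2) and the standard library are available. Lean on these libraries where they do the work, as an engineer would, in place of code of your own. Each camera call takes 0.05 s, during which the arm holds its last target. There are 200 camera calls.

TASK

The feed wheel on the bench has clicked one notch too far. Push the pawl's thumb lever with a fingertip until the pawl lifts and flops over to rest clear of the teeth, push the wheel's upright post so that the wheel goes back one notch (counter-clockwise from above), then push the pawl back over so that it drops fully into the next notch. Only push, gently, with the fingertips or the outside of the fingers: pinch nothing, lift nothing off the bench, and leave the things lying around where they are.

Things in the scene. Friction and masses are not known exactly. Their poses are not given: they have to be found in the camera images.
- feeder: Fixed feeder: grey base plate 210 x 200 x 10 mm with a flat aluminium wheel, diameter 160, on an upright axis. Origin on the bench under the axis; own x points away from the robot, y left. In its frame, mm: wheel disc z 14 to 26, with a rim ring (radius 58 to 78) of 8 steel saw teeth, tops z 35, 22 mm gaps every 45 degrees. A hub of radius 20 reaches z 36, its bolt z 42.
- feed_wheel (a joint): Wheel angle, rad: within 0.05 of 0 at the start, grows backward = counter-clockwise from above; one notch = 0.785. Turns stiffly (3 N at the post), stays where left. The pawl when down blocks it from going back; clockwise the teeth ride under it. The nose drops home if the wheel is within about 0.09 of a whole notch; turned back beyond that, it lands on a tooth.
- post_top (a point): Centre of the top of the wheel's only upright post: black, round, 16 mm thick, 42 mm from the axis, top z 72, foot z 26 (24 mm collar up to z 30). In the feeder's frame it starts at x -30, y 30 (mm); one notch back brings it to x -42, y 0.
- pawl (a joint): Pawl angle, rad, about its level pin: 0 = down in the notch, grows as it lifts over away from the robot, stop at 1.9 (arm up, leaning 19 degrees past upright). Swings freely, under 2 N: beyond about 1.44 it falls over to the stop by itself and stays; pushed back below that it falls by itself down to the teeth.
- pawl_pin (a point): Pin of the pawl, at the feeder's x 72, y -68, z 46 mm, along its y axis, in a two-cheeked aluminium bracket (top z 56). Pawl, dark steel: arm 76 mm long, 14 wide, 8 thick; at joint 0 it lies level from the pin along the feeder's -x, a nose bent down at its end; at joint 1.9 it stands, its end 25 mm in +x of the pin and 72 above it.
- lever_tip (a point): End of the pawl's thumb lever: a tab 14 mm wide, 6 thick, 50 long from the pin, outside the bracket at the feeder's y -92. At joint 0 it stands leaning 30 degrees to the robot, tip x 47, z 89; pushed along the feeder's +x it lifts the pawl. At joint 1.9 it lies nearly level, pointing along +x.
- pawl_nose (a point): Middle of the lower end of the pawl's nose (8 x 14 mm); at joint 0 it is at the feeder's x 0, y -68, z 27.5, in a gap between two teeth.
- parts_dish: Loose bystander: steel dish of screws, 96 mm wide, 26 high, left of the feeder. Origin under its centre.
- black_tape: Loose bystander: small roll of black tape lying flat, 53 mm wide, 19 high, left of the feeder. Origin under its centre.
- marker_pen: Loose bystander: marker pen lying right of the feeder, 135 mm long, 17 thick. Origin under its middle.
- copper_link: Loose bystander: flat copper link bar 110 x 20 x 5 mm lying right of the feeder. Origin under its middle.
- screwdriver: Loose bystander: screwdriver lying at the right, 207 mm long, 26 thick. Origin under its middle.

How it is judged:
By the outcome, as a careful person would: the job done as asked, in the order asked, and still so for the second after the job is handed in, with the robot touching nothing.
It also fails if it takes over 54 s, if anything falls off the work surface, if the arm or the gripper's body presses on something with over 40 N, if the wrist force passes 120 N, or if a joint passes its speed limit or range.

## Working session

There is one attempt and no reset: what is moved stays moved. The work goes in short steps, Python scripts to look and compute and a tool call to move; the robot and the scene stay as the last step left them, time stands still between calls to the robot, and variables do not carry over. Pictures are saved under pics/ and viewed, at most 10 in all, crops included, and the job is handed in when it is done.

Besides the shell and the picture viewer there is one more tool, called after "Request:" as a command line: name --argument value ..., lists and objects as JSON in quotes. send_rows: Moves the arm, as the interface text tells. Its arguments: {"type":"object","properties":{"motion":{"type":"array","items":{"type":"object","properties":{"linear":{"type":"array","items":{"type":"number"}},"rotation":{"type":"array","items":{"type":"number"}},"fingers":{"type":"number"}}}},"grip_force":{"type":"number"}},"required":["motion"]}

```bash
mkdir -p pics
python3 - <<'E'
from station import sense, imaging
import cv2
s=sense(); print(s)
for n in("scene","side"):
    m=imaging.camera_model(n); print(n,m)
    cv2.imwrite(f"pics/{n}0.png",imaging.get_image(n)[:,:,::-1])
E
```

```text
{'time': 0.0, 'joint_positions': array([ 1.19318712,  0.57651169,  0.02481842,  1.43788106, -0.01502319,
        1.12897896, -0.05654659]), 'joint_velocities': array([-7.45982507e-04,  1.07419511e-03, -1.45833725e-03, -5.93567182e-05,
       -1.14678766e-03, -1.20404221e-03,  3.59867878e-04]), 'joint_efforts': array([-1.36940838e-03, -7.65759516e+01,  2.25026920e+00, -2.85964340e+01,
        1.53307820e-02,  1.28864261e-02,  7.19273976e-05]), 'tool_pos': array([ 0.19538353, -0.64565264,  0.2304653 ]), 'tcp_rot': array([ 9.89228634e-01,  1.46376479e-01, -1.40239511e-04, -7.85282781e-04]), 'wrist_force': array([-0.51461913,  0.10704328, -0.43862219]), 'moment': array([-0.05740643,  0.00844328,  0.02126742]), 'finger_force': 0.0, 'grip_width': 0.0853648687370442}
scene {'fovy': 53.895245252310794, 'cx': 325.0497944205018, 'cy': 242.6898381217032, 'pose': array([[-0.88157511, -0.2612014 ,  0.39319098,  0.05991279],
       [-0.47189882,  0.50830294, -0.72037464,  0.73961751],
       [-0.01169727, -0.82061072, -0.57136785,  0.7511055 ],
       [ 0.        ,  0.        ,  0.        ,  1.        ]])}
side {'fovy': 44.44852552932085, 'cx': 329.5865373390419, 'cy': 238.65634648117143, 'pose': array([[ 0.92410581, -0.14191458,  0.35480798,  0.05286404],
       [-0.38211096, -0.33239007,  0.86226913, -1.26539733],
       [-0.00443392, -0.93240393, -0.36139071,  0.57060762],
       [ 0.        ,  0.        ,  0.        ,  1.        ]])}
```

View pics/scene0.png

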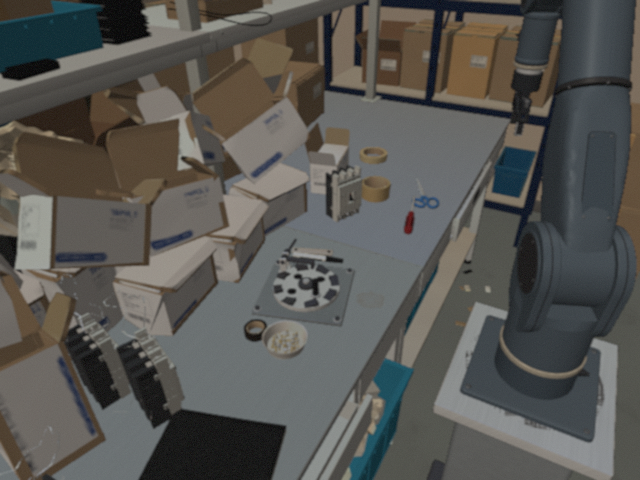

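View pics/side0.png

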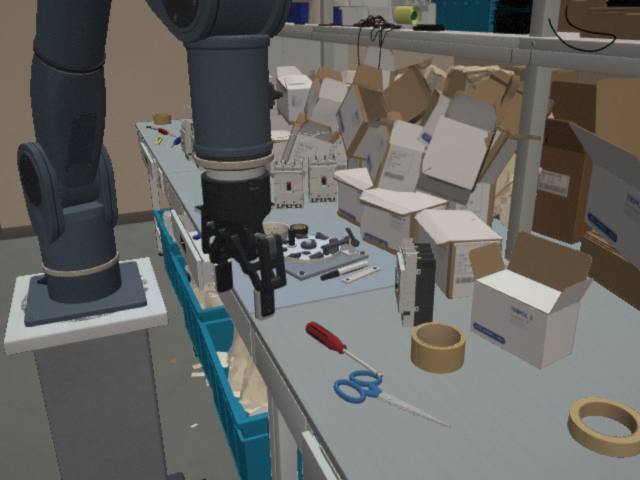

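The scene view shows the feeder plate around (305,285), with the tape at (255,328), the dish at (285,340) and the pen near (320,255). In the side view the feeder is around (320,248). I'll zoom in on both.

```bash
cat > h.py <<'E'
import numpy as np
from station import imaging,sense
def ray(n,u,v,m=None):
    m=m or imaging.camera_model(n); f=240/np.tan(np.radians(m["fovy"]/2)); P=m["pose"]
    return P[:3,3],P[:3,:3]@np.array([(u-m["cx"])/f,(v-m["cy"])/f,1])
def plane(n,u,v,z):
    o,d=ray(n,u,v); return o+d*(z-o[2])/d[2]
def proj(n,p,m=None):
    m=m or imaging.camera_model(n); f=240/np.tan(np.radians(m["fovy"]/2)); P=m["pose"]
    q=P[:3,:3].T@(np.asarray(p)-P[:3,3]); return np.array([m["cx"]+f*q[0]/q[2],m["cy"]+f*q[1]/q[2]])
E
python3 - <<'E'
import cv2,numpy as np
a=cv2.imread("pics/scene0.png")[230:330,240:370]; b=cv2.imread("pics/side0.png")[210:300,260:390]
a=cv2.resize(a,(780,600),interpolation=cv2.INTER_CUBIC); b=cv2.resize(b,(780,540),interpolation=cv2.INTER_CUBIC)
cv2.imwrite("pics/a.png",a);cv2.imwrite("pics/b.png",b)
E
```

```text
(no output)
```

View pics/a.png

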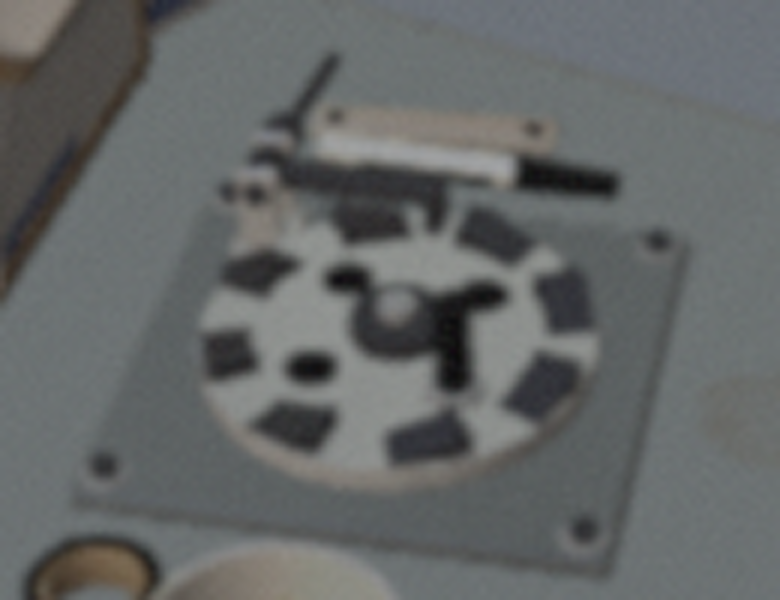

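View pics/b.png

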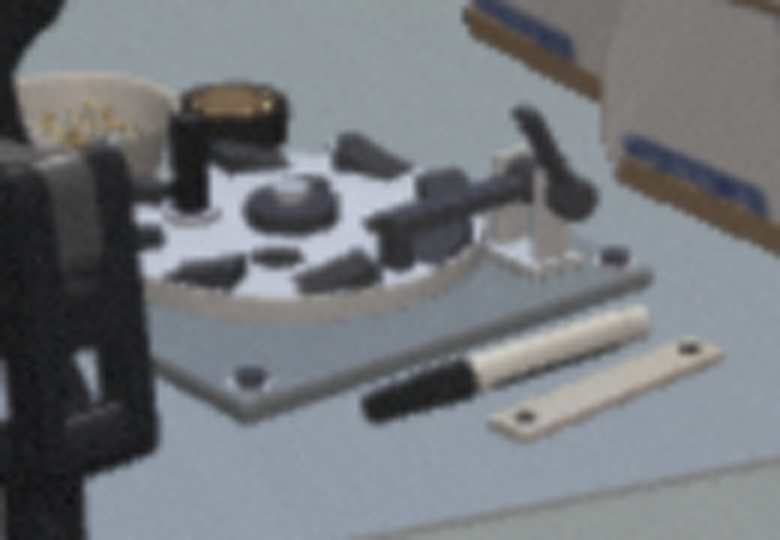

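The scene crop (6x) shows plate corners at (688,240), (608,575) and (75,505), the bolt at (400,305) and the lever tip at (335,58). The side crop (6x) shows plate corners at (245,415) and (650,275), the bolt at (292,183), the post top at (188,118) and the lever tip at (523,112).

Run:
```python
from h import *
np.set_printoptions(precision=4,suppress=True)
S=lambda u,v:("scene",240+(u+.5)/6-.5,230+(v+.5)/6-.5); D=lambda u,v:("side",260+(u+.5)/6-.5,210+(v+.5)/6-.5)
NR,NL,FL=[plane(*S(*p),.01) for p in((688,240),(608,575),(75,505))]
nr,fr=[plane(*D(*p),.01) for p in((245,410),(652,270))]
print("NR,NL,FL",NR,NL,FL,"nr,fr",nr,fr)
print(np.linalg.norm(NR-NL),np.linalg.norm(NL-FL),np.linalg.norm(nr-fr))
for a in(NL-NR,FL-NL,fr-nr): print(np.degrees(np.arctan2(a[1],a[0])))
print("bolt",plane(*S(400,303),.042),plane(*D(292,183),.042))
def tri(*r):
    A=0;b=0
    for n,u,v in r:
        o,d=ray(n,u,v); d/=np.linalg.norm(d); M=np.eye(3)-np.outer(d,d); A=A+M; b=b+M@o
    return np.linalg.solve(A,b)
print("post",tri(S(452,308),D(188,118)),plane(*D(188,118),.072))
print("lever",tri(S(335,58),D(523,112)),plane(*S(335,58),.089),plane(*D(523,112),.089))
```

```text
NR,NL,FL [ 0.4477 -0.1234  0.01  ] [0.389  0.0694 0.01  ] [0.584  0.1291 0.01  ] nr,fr [ 0.4492 -0.1282  0.01  ] [ 0.6494 -0.0657  0.01  ]
0.20143179506794556 0.2039165759477646 0.20972949715548106
106.91872011398458
17.046399396883313
17.349068599082656
bolt [0.5144 0.0022 0.042 ] [0.5195 0.0076 0.042 ]
post [0.4794 0.0238 0.0699] [0.4796 0.0205 0.072 ]
lever [ 0.5873 -0.0732  0.0905] [ 0.5881 -0.0747  0.089 ] [ 0.5894 -0.0691  0.089 ]
```

Request:
send_rows --motion '[{"linear":[0.9,-0.7,0],"rotation":[0,0,0],"fingers":0},{"linear":[1.8,-1.5,0],"rotation":[0,0,0],"fingers":0},{"linear":[2.7,-2.2,0],"rotation":[0,0,0],"fingers":0},{"linear":[3.6,-3.0,0],"rotation":[0,0,0],"fingers":0},{"linear":[4.5,-3.7,0],"rotation":[0,0,0],"fingers":0},{"linear":[5.4,-4.5,0],"rotation":[0,0,0],"fingers":0},{"linear":[6.3,-5.2,0],"rotation":[0,0,0],"fingers":0},{"linear":[7.2,-6.0,0],"rotation":[0,0,0],"fingers":0},{"linear":[8.1,-6.7,0],"rotation":[0,0,0],"fingers":0},{"linear":[9.0,-7.5,0],"rotation":[0,0,0],"fingers":0}]'

```text
time: 1.1
tool_pos: [0.4539, -0.2532, 0.2312]
tcp_rot: [0.989, 0.146, -0.0, 0.0]
wrist_force: [1.5, -0.2, 0.0]
grip_width: 0.0002
finger_force: 0.0
```

```bash
cat >> h.py <<'E'
from scipy.spatial.transform import Rotation as Ro
O=np.array([.5165,.0035,0]); F=Ro.from_euler('z',17.1,degrees=True)
def st():
    s=sense(); R=Ro.from_quat(s["tcp_rot"])
    print("t",round(s["time"],2),"local mm",np.round(F.inv().apply(s["tool_pos"]-O)*1e3,1),"F loc",np.round(F.inv().apply(s["wrist_force"]),1),"w",round(s["grip_width"],4))
    print("tool x in feeder deg",np.round(np.degrees(np.arctan2(*F.inv().apply(R.apply([1,0,0]))[[1,0]])),1),"tilt",np.round(R.apply([0,0,1]),3),"q",np.round(s["joint_positions"],2))
    return s,R
def go(*loc):
    s,R=st(); d=O+F.apply(np.array(loc)/1e3)-s["tool_pos"]; print("units",np.round(R.inv().apply(d)/.04,2))
E
python3 -c "
from h import *
go(10,-102,130)"
```

```text
t 1.1 local mm [-135.4 -227.   231.2] F loc [ 1.4 -0.6  0. ] w 0.0002
tool x in feeder deg -0.3 tilt [-0. -0. -1.] q [ 0.46  0.35 -0.06  1.84  0.03  0.95 -0.89]
units [ 3.62 -3.14  2.53]
```

Request:
send_rows --motion '[{"linear":[0.4,-0.35,0],"rotation":[0,0,-0.14],"fingers":0},{"linear":[0.8,-0.7,0],"rotation":[0,0,-0.28],"fingers":0},{"linear":[1.2,-1.05,0],"rotation":[0,0,-0.42],"fingers":0},{"linear":[1.6,-1.4,0.2],"rotation":[0,0,-0.56],"fingers":0},{"linear":[2.0,-1.75,0.5],"rotation":[0,0,-0.7],"fingers":0},{"linear":[2.4,-2.1,0.8],"rotation":[0,0,-0.84],"fingers":0},{"linear":[2.8,-2.4,1.1],"rotation":[0,0,-0.98],"fingers":0},{"linear":[3.2,-2.7,1.5],"rotation":[0,0,-1.12],"fingers":0},{"linear":[3.5,-3.0,2.0],"rotation":[0,0,-1.26],"fingers":0},{"linear":[3.6,-3.15,2.5],"rotation":[0,0,-1.4],"fingers":0}]'

```text
time: 2.1
tool_pos: [0.5554, -0.0904, 0.1305]
tcp_rot: [0.659, 0.752, 0.001, -0.0]
wrist_force: [1.2, -0.8, -0.5]
grip_width: -0.0001
finger_force: 0.0
```

Request:
send_rows --motion '[{"linear":[0,0,0],"rotation":[0,0,-0.14],"fingers":0},{"linear":[0,0,0],"rotation":[0,0,-0.17],"fingers":0},{"linear":[0,0,0],"rotation":[0,0,-0.17],"fingers":0},{"linear":[0,0,0],"rotation":[0,0,-0.17],"fingers":0}]'

```text
time: 2.5
tool_pos: [0.5546, -0.0928, 0.1316]
tcp_rot: [0.598, 0.802, 0.0, 0.0]
wrist_force: [-0.3, 0.8, 0.4]
grip_width: 0.0002
finger_force: 0.0
```

Run:
```python
from h import *
import cv2
go(10,-102,66)
m=imaging.camera_model("wrist"); im=imaging.get_image("wrist")[:,:,::-1]
cv2.imwrite("pics/w1.png",im)
b=imaging.get_image("side")[150:300,230:400,::-1]; cv2.imwrite("pics/b1.png",cv2.resize(b,None,fx=4,fy=4,interpolation=cv2.INTER_CUBIC))
print("lever tip px",proj("wrist",O+F.apply([.047,-.092,.089]),m),"post",proj("wrist",O+F.apply([-.03,.03,.072]),m),"pin",proj("wrist",O+F.apply([.072,-.068,.046]),m))
```

```text
t 2.5 local mm [   8.1 -103.2  131.6] F loc [-0.   0.9  0.4] w 0.0002
tool x in feeder deg 89.5 tilt [ 0.001 -0.    -1.   ] q [ 0.39  0.55 -0.46  1.85  0.32  0.81  0.05]
units [0.03 0.05 1.64]
lever tip px [409.21921313 248.47932233] post [231.92508938 -37.91790206] pin [442.02358472 181.9279156 ]
```

View pics/w1.png

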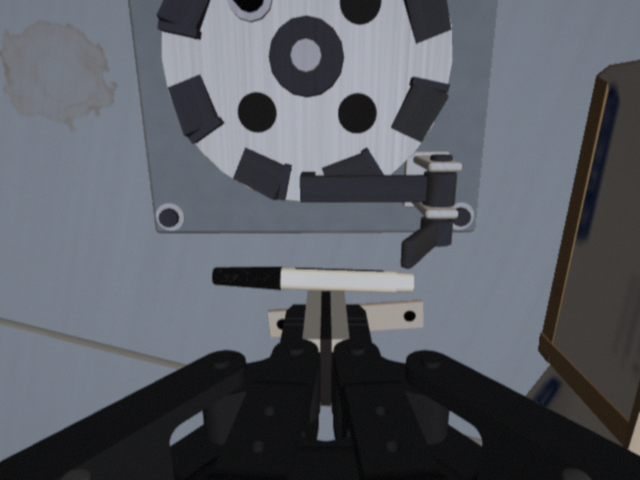

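View pics/b1.png

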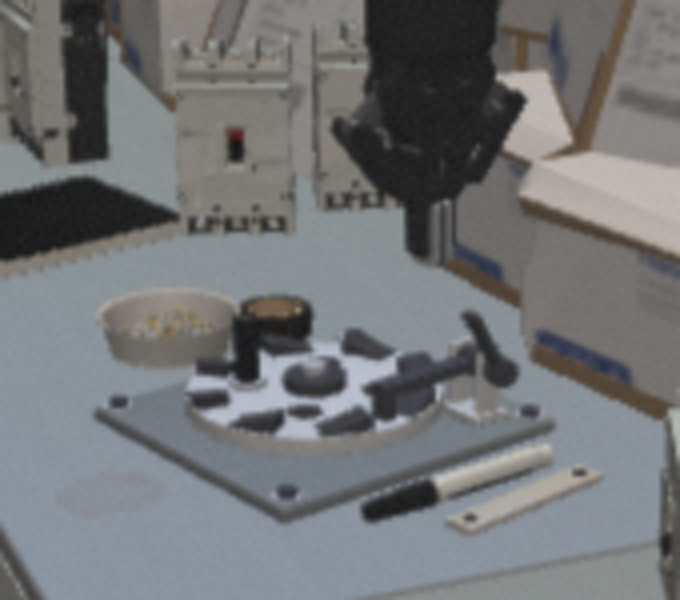

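The wrist view shows the lever tip at (408,258), the pin barrel at (441,187), and a carton's bottom edge from (603,70) to (540,340). The side crop shows the fingertips above and short of the lever. Next I'll check the clearance to the carton.

Run:
```python
from h import *
f=lambda n,u,v,z: np.round(F.inv().apply(plane(n,u,v,z)-O)*1e3,1)
print(f("wrist",603,70,0),f("wrist",540,340,0),"lever",f("wrist",408,258,.089),"pin barrel top",f("wrist",441,187,.053),"bolt",f("wrist",306,55,.042))
c=lambda u,v:("side",230+u/4,150+v/4)
print("side bottom corners",f(*c(530,350),0),f(*c(668,415),0),"top",f(*c(520,195),.1))
for z in(.08,.1,.12,.14):print(z,f(*c(520,197),z))
```

```text
[178.2  -7.5   0. ] [ 164.6 -192.1    0. ] lever [ 46.7 -96.5  89. ] pin barrel top [ 69.7 -69.4  53. ] bolt [-0.9 -2.7 42. ]
side bottom corners [192.9   9.3   0. ] [ 182.2 -130.6    0. ] top [206.8  36.8 100. ]
0.08 [247.2  80.6  80. ]
0.1 [203.8  33.5 100. ]
0.12 [160.5 -13.7 120. ]
0.14 [117.1 -60.9 140. ]
```

```bash
sed -i 's/O=np.array.*; F/O=np.array([.517,.0015,0]); F/' h.py; python3 -c "
from h import *
go(10,-102,66)"
```

```text
t 2.6 local mm [   8.3 -101.   131.7] F loc [-0.3 -0.6 -0.1] w -0.0
tool x in feeder deg 89.5 tilt [ 0.001 -0.    -1.   ] q [ 0.39  0.55 -0.46  1.85  0.32  0.81  0.05]
units [-0.02  0.04  1.64]
```

Request:
send_rows --motion '[{"linear":[0,0,0.8],"rotation":[0,0,0],"fingers":0},{"linear":[0,0,1.64],"rotation":[0,0,0],"fingers":0},{"linear":[0,0.3,1.64],"rotation":[0,0,0],"fingers":0},{"linear":[0,0.4,1.64],"rotation":[0,0,0],"fingers":0},{"linear":[0,0.5,1.64],"rotation":[0,0,0],"fingers":0},{"linear":[0,0.6,1.64],"rotation":[0,0,0],"fingers":0},{"linear":[0,0.7,1.64],"rotation":[0,0,0],"fingers":0},{"linear":[0,0.8,1.64],"rotation":[0,0,0],"fingers":0},{"linear":[0,0.9,1.64],"rotation":[0,0,0],"fingers":0},{"linear":[0,1.0,1.64],"rotation":[0,0,0],"fingers":0}]'

```text
time: 3.6
tool_pos: [0.5932, -0.0808, 0.0658]
tcp_rot: [0.596, 0.803, 0.0, 0.0]
wrist_force: [-1.3, -0.2, -0.2]
grip_width: 0.0001
finger_force: 0.3
```

```bash
python3 -c "
from h import *
go(95,-102,66)"
```

```text
t 3.6 local mm [  48.6 -101.    65.8] F loc [-1.3  0.2 -0.2] w 0.0001
tool x in feeder deg 89.7 tilt [ 0.  0. -1.] q [ 0.32  0.67 -0.41  1.82  0.38  0.73 -0.01]
units [-0.02  1.16 -0.  ]
```

Request:
send_rows --motion '[{"linear":[0,0.12,0],"rotation":[0,0,0],"fingers":0},{"linear":[0,0.24,0],"rotation":[0,0,0],"fingers":0},{"linear":[0,0.36,0],"rotation":[0,0,0],"fingers":0},{"linear":[0,0.48,0],"rotation":[0,0,0],"fingers":0},{"linear":[0,0.6,0],"rotation":[0,0,0],"fingers":0},{"linear":[0,0.7,0],"rotation":[0,0,0],"fingers":0},{"linear":[0,0.8,0],"rotation":[0,0,0],"fingers":0},{"linear":[0,0.9,0],"rotation":[0,0,0],"fingers":0},{"linear":[0,1.0,0],"rotation":[0,0,0],"fingers":0},{"linear":[0,1.1,0],"rotation":[0,0,0],"fingers":0}]'

```text
time: 4.6
tool_pos: [0.6354, -0.068, 0.0657]
tcp_rot: [0.596, 0.803, 0.0, 0.0]
wrist_force: [0.7, -0.0, 0.4]
grip_width: -0.0003
finger_force: 0.1
```

Run:
```python
from h import *
import cv2
st()
b=imaging.get_image("side")[180:300,240:400,::-1]; a=imaging.get_image("scene")[220:340,240:400,::-1]
cv2.imwrite("pics/c2.png",cv2.resize(np.hstack([b,a]),(800,300),interpolation=cv2.INTER_CUBIC))
```

```text
t 4.6 local mm [  92.7 -101.2   65.7] F loc [ 0.7 -0.2  0.4] w -0.0003
tool x in feeder deg 89.7 tilt [ 0.  0. -1.] q [ 0.28  0.72 -0.41  1.71  0.38  0.8  -0.01]
```

View pics/c2.png

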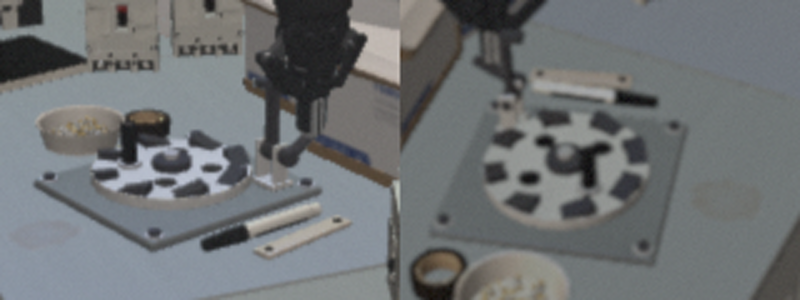

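The pawl stands upright with no load on the finger. I'll push slightly farther so it's surely past the dead point, then lift away.

Request:
send_rows --motion '[{"linear":[0,0.1,0],"rotation":[0,0,0],"fingers":0},{"linear":[0,0.2,0],"rotation":[0,0,0],"fingers":0},{"linear":[0,0.2,0],"rotation":[0,0,0],"fingers":0},{"linear":[0,0.2,0],"rotation":[0,0,0],"fingers":0},{"linear":[0,0.0,0],"rotation":[0,0,0],"fingers":0},{"linear":[0,-0.1,-0.7],"rotation":[0,0,0],"fingers":0},{"linear":[0,-0.1,-1.4],"rotation":[0,0,0],"fingers":0},{"linear":[0,-0.1,-2.1],"rotation":[0,0,0],"fingers":0},{"linear":[0,-0.1,-2.2],"rotation":[0,0,0],"fingers":0}]'

```text
time: 5.6
tool_pos: [0.6322, -0.0695, 0.1572]
tcp_rot: [0.596, 0.803, 0.001, 0.002]
wrist_force: [0.8, -0.2, 0.4]
grip_width: 0.0004
finger_force: 0.0
```

Request:
send_rows --motion '[{"linear":[0.5,-0.5,0],"rotation":[0,0,0],"fingers":0},{"linear":[1.1,-1.0,0],"rotation":[0,0,0],"fingers":0},{"linear":[1.7,-1.5,0],"rotation":[0,0,0],"fingers":0},{"linear":[2.3,-2.0,0],"rotation":[0,0,0],"fingers":0},{"linear":[2.9,-2.5,0],"rotation":[0,0,0],"fingers":0},{"linear":[3.5,-2.9,0],"rotation":[0,0,0],"fingers":0},{"linear":[3.95,-3.1,0],"rotation":[0,0,0],"fingers":0},{"linear":[3.95,-3.1,0],"rotation":[0,0,0],"fingers":0}]'

```text
time: 6.4
tool_pos: [0.4643, 0.0477, 0.1536]
tcp_rot: [0.595, 0.804, -0.0, -0.0]
wrist_force: [-0.5, 0.3, 0.5]
grip_width: 0.0001
finger_force: 0.0
```

Run:
```python
from h import *
import cv2
go(-36,57,45)
m=imaging.camera_model("wrist"); w=imaging.get_image("wrist")[:,:,::-1]
b=imaging.get_image("side")[180:300,240:400,::-1]
cv2.imwrite("pics/c3.png",np.hstack([cv2.resize(b,(400,300),interpolation=cv2.INTER_CUBIC),cv2.resize(w,(400,300))]))
cv2.imwrite("pics/w3.png",w)
for p in([-.03,.03,.072],[0,0,.042],[.097,-.068,.118],[.121,-.092,.0555]): print(proj("wrist",O+F.apply(p),m))
```

```text
t 6.4 local mm [-36.8  59.6 153.6] F loc [-0.4  0.4  0.5] w 0.0001
tool x in feeder deg 89.9 tilt [-0.001 -0.    -1.   ] q [ 0.16  0.4  -0.5   2.06  0.28  0.75 -0.21]
units [-0.07  0.02  2.71]
[337.66034526 295.58371655]
[381.15553283 318.25616127]
[574.43221762 497.67830121]
[552.52722752 446.32507927]
```

View pics/c3.png

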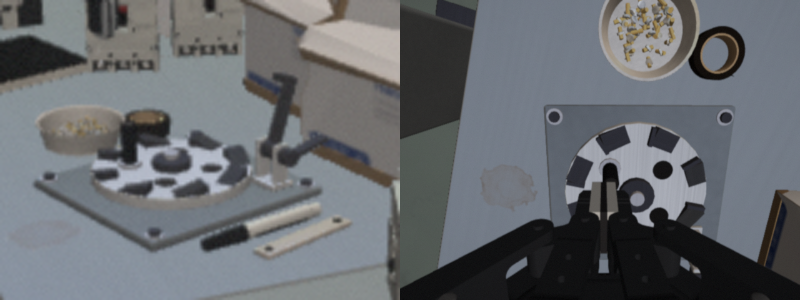

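The pawl leans at its far stop (side crop at (285,100)), clear of the teeth. The gripper is beyond the post, so I'll go down and push toward feeder -y.

Request:
send_rows --motion '[{"linear":[0,0,0.9],"rotation":[0,0,0],"fingers":0},{"linear":[0,0,1.7],"rotation":[0,0,0],"fingers":0},{"linear":[0,0,2.3],"rotation":[0,0,0],"fingers":0},{"linear":[0,0,2.7],"rotation":[0,0,0],"fingers":0},{"linear":[0,0,2.7],"rotation":[0,0,0],"fingers":0},{"linear":[-0.1,0,2.7],"rotation":[0,0,0],"fingers":0},{"linear":[-0.2,0,2.7],"rotation":[0,0,0],"fingers":0},{"linear":[-0.3,0,2.7],"rotation":[0,0,0],"fingers":0},{"linear":[-0.4,0,2.7],"rotation":[0,0,0],"fingers":0},{"linear":[-0.5,0,2.7],"rotation":[0,0,0],"fingers":0}]'

```text
time: 7.5
tool_pos: [0.4692, 0.0284, 0.0458]
tcp_rot: [0.595, 0.803, -0.001, -0.002]
wrist_force: [-12.4, 9.4, -1.9]
grip_width: 0.0
finger_force: 6.2
```

```bash
python3 -c "
from h import *
go(-39,24,45)"
```

```text
t 7.5 local mm [-37.8  39.7  45.8] F loc [-9.1 12.6 -1.9] w 0.0
tool x in feeder deg 89.8 tilt [-0.005  0.001 -1.   ] q [ 0.11  0.58 -0.38  2.16  0.44  0.49 -0.32]
units [-0.39 -0.03  0.02]
```

Request:
send_rows --motion '[{"linear":[0.3,0,0],"rotation":[0,0,0],"fingers":0},{"linear":[0.35,0.3,0],"rotation":[0,0,0],"fingers":0},{"linear":[0.35,0.5,0],"rotation":[0,0,0],"fingers":0},{"linear":[0.3,0.5,0],"rotation":[0,0,0],"fingers":0},{"linear":[0.2,0.45,0],"rotation":[0,0,0],"fingers":0},{"linear":[0.1,0.37,0],"rotation":[0,0,0],"fingers":0},{"linear":[0.0,0.29,0],"rotation":[0,0,0],"fingers":0}]'

```text
time: 8.2
tool_pos: [0.4831, 0.0294, 0.0456]
tcp_rot: [0.597, 0.803, -0.0, -0.0]
wrist_force: [-0.0, -0.8, -0.4]
grip_width: 0.0001
finger_force: 0.0
```

```bash
python3 -c "
from h import *
go(-31,34,45)"
```

```text
t 8.2 local mm [-24.2  36.7  45.6] F loc [-0.3 -0.7 -0.4] w 0.0001
tool x in feeder deg 89.7 tilt [-0.001 -0.    -1.   ] q [ 0.1   0.59 -0.38  2.13  0.44  0.5  -0.32]
units [-0.07 -0.17  0.02]
```

Run:
```python
from h import *
import cv2
m=imaging.camera_model("wrist"); w=imaging.get_image("wrist")[:,:,::-1]
b=imaging.get_image("side")[215:275,255:335,::-1]; a=imaging.get_image("scene")[250:320,260:350,::-1]
for n,i in(("b4",b),("a4",a),("w4",w)):cv2.imwrite(f"pics/{n}.png",i)
r=lambda i,s:cv2.resize(i,s,interpolation=cv2.INTER_CUBIC)
cv2.imwrite("pics/c4.png",np.hstack([np.vstack([r(b,(400,300)),r(a,(400,300))]),r(w[100:400,200:400],(400,600))]))
for p in([-.03,.03,.072],[-.0387,.0164,.072],[-.042,0,.072],[0,0,.042]): print(proj("wrist",O+F.apply(p),m),proj("side",O+F.apply(p)))
```

```text
[307.66196162 369.85933704] [290.77921307 229.14058828]
[281.85958476 406.19663007] [291.17798472 231.42294626]
[273.84479019 447.30273015] [294.09005945 233.55500584]
[385.90008387 390.67377629] [308.15307293 241.05117434]
```

View pics/c4.png

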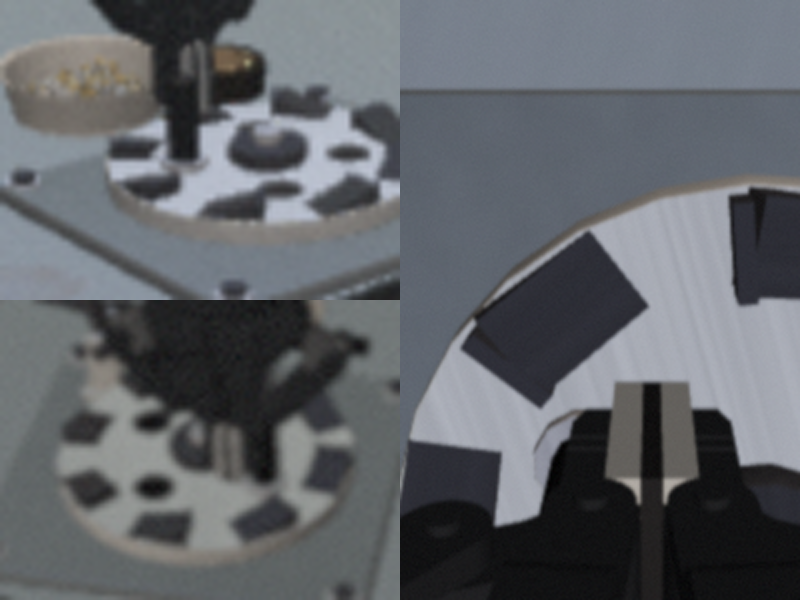

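The side crop shows the post foot collar at (183,160). The wheel has already turned part way. In the wrist crop the tooth edges bounding one gap run (590,233)-(648,305) and (755,190)-(757,300).

Run:
```python
from h import *
f=lambda n,u,v,z: F.inv().apply(plane(n,u,v,z)-O)*1e3
def ang(p): return round(float(np.degrees(np.arctan2(p[1],p[0]))),1), round(float(np.hypot(p[0],p[1])),1)
W=lambda u,v:("wrist",200+(u-400)/2,100+v/2)
for u,v in((590,233),(648,305),(475,318),(730,195),(755,190),(740,305),(757,300)): print((u,v),[ang(f(*W(u,v),z)) for z in(.026,.035)])
p=f("side",255+183/5,215+160/5,.029);print("collar",p,ang(p))
p=f("side",255+265/5,215+130/5,.042);print("bolt",p)
```

```text
(590, 233) [(117.4, 78.1), (116.2, 79.7)]
(648, 305) [(114.4, 59.4), (113.2, 62.2)]
(475, 318) [(139.3, 79.1), (136.6, 79.7)]
(730, 195) [(96.1, 77.2), (96.6, 79.0)]
(755, 190) [(92.5, 77.8), (93.2, 79.5)]
(740, 305) [(96.1, 54.3), (96.8, 57.4)]
(757, 300) [(92.5, 55.1), (93.5, 58.1)]
collar [-35.59358427  20.94745254  29.        ] (149.5, 41.3)
bolt [-0.07729015  0.51779873 42.        ]
```

Request:
send_rows --motion '[{"linear":[0.2,0,0],"rotation":[0,0,0],"fingers":0},{"linear":[0.2,-0.3,0],"rotation":[0,0,0],"fingers":0},{"linear":[0.1,-0.3,0],"rotation":[0,0,0],"fingers":0},{"linear":[0.05,-0.32,0],"rotation":[0,0,0],"fingers":0},{"linear":[0.0,-0.35,0],"rotation":[0,0,0],"fingers":0},{"linear":[-0.07,-0.39,0],"rotation":[0,0,0],"fingers":0},{"linear":[-0.14,-0.41,0],"rotation":[0,0,0],"fingers":0},{"linear":[-0.21,-0.43,0],"rotation":[0,0,0],"fingers":0},{"linear":[-0.28,-0.44,0],"rotation":[0,0,0],"fingers":0},{"linear":[-0.28,-0.44,0],"rotation":[0,0,0],"fingers":0}]'

```text
time: 9.35
tool_pos: [0.4689, 0.0143, 0.0454]
tcp_rot: [0.596, 0.803, -0.001, -0.001]
wrist_force: [-1.9, 1.6, 0.0]
grip_width: 0.0003
finger_force: 1.3
```

Run:
```python
from h import *
import cv2
go(-42,19,45)
cv2.imwrite("pics/s5.png",imaging.get_image("side")[:,:,::-1]);w=imaging.get_image("wrist")[:,:,::-1];cv2.imwrite("pics/w5.png",w)
```

```text
t 9.35 local mm [-42.2  26.4  45.4] F loc [-1.4  2.1  0. ] w 0.0003
tool x in feeder deg 89.7 tilt [-0.002 -0.    -1.   ] q [ 0.13  0.57 -0.38  2.16  0.45  0.48 -0.3 ]
units [-0.18  0.01  0.01]
```

Request:
send_rows --motion '[{"linear":[-0.05,0,0],"rotation":[0,0,0],"fingers":0},{"linear":[-0.1,0,0],"rotation":[0,0,0],"fingers":0},{"linear":[-0.14,0,0],"rotation":[0,0,0],"fingers":0},{"linear":[-0.17,0,0],"rotation":[0,0,0],"fingers":0},{"linear":[-0.17,0,0],"rotation":[0,0,0],"fingers":0}]'

```text
time: 9.95
tool_pos: [0.472, 0.008, 0.0457]
tcp_rot: [0.596, 0.803, -0.0, -0.0]
wrist_force: [-2.3, 2.4, 0.2]
grip_width: -0.0002
finger_force: 1.3
```

```bash
python3 -c "
from h import *
go(-42,19,45)"
```

```text
t 9.95 local mm [-41.1  19.4  45.7] F loc [-1.5  3.   0.2] w -0.0002
tool x in feeder deg 89.7 tilt [-0. -0. -1.] q [ 0.15  0.58 -0.38  2.16  0.45  0.49 -0.29]
units [-0.01 -0.02  0.02]
```

Request:
send_rows --motion '[{"linear":[0.3,0,0],"rotation":[0,0,0],"fingers":0},{"linear":[0.4,0,-0.7],"rotation":[0,0,0],"fingers":0},{"linear":[0.4,0,-1.5],"rotation":[0,0,0],"fingers":0},{"linear":[0.4,0,-2.3],"rotation":[0,0,-0.14],"fingers":0},{"linear":[0.3,0.3,-3.0],"rotation":[0,0,-0.28],"fingers":0},{"linear":[0.0,0.8,-3.5],"rotation":[0,0,-0.42],"fingers":0},{"linear":[-0.5,1.3,-3.5],"rotation":[0,0,-0.56],"fingers":0},{"linear":[-1.0,1.9,-3.5],"rotation":[0,0,-0.7],"fingers":0},{"linear":[-1.4,2.5,-3.5],"rotation":[0,0,-0.84],"fingers":0},{"linear":[-1.8,3.0,-3.5],"rotation":[0,0,-0.98],"fingers":0}]'

```text
time: 10.95
tool_pos: [0.6096, -0.0261, 0.186]
tcp_rot: [0.146, 0.989, 0.0, 0.001]
wrist_force: [0.4, -0.4, -0.4]
grip_width: 0.0001
finger_force: 0.0
```

Request:
send_rows --motion '[{"linear":[0,0,0],"rotation":[0,0,-0.14],"fingers":0},{"linear":[0,0,0],"rotation":[0,0,-0.28],"fingers":0},{"linear":[0,0,0],"rotation":[0,0,-0.42],"fingers":0},{"linear":[0,0,0],"rotation":[0,0,-0.56],"fingers":0},{"linear":[0,0,0],"rotation":[0,0,-0.585],"fingers":0},{"linear":[0,0,0],"rotation":[0,0,-0.585],"fingers":0}]'

```text
time: 11.55
tool_pos: [0.6079, -0.0259, 0.1857]
tcp_rot: [-0.142, 0.99, 0.0, 0.0]
wrist_force: [-0.0, -0.3, -0.4]
grip_width: 0.0003
finger_force: 0.0
```

Run:
```python
from h import *
import cv2
go(117,-68,165)
m=imaging.camera_model("wrist"); w=imaging.get_image("wrist")[:,:,::-1];cv2.imwrite("pics/w6.png",w)
s=imaging.get_image("side")[:,:,::-1];cv2.imwrite("pics/s6.png",s)
for n,i,mm in(("side",s,None),("wrist",w,m)):
  for deg in(37,45,53):
    t=np.radians(135+deg); p=O+F.apply([.042*np.cos(t),.042*np.sin(t),.072]);print(n,deg,proj(n,p,mm))
g=s.max(2); sub=(g[215:265,270:320]<45).astype(np.uint8)
k,l,stt,c=cv2.connectedComponentsWithStats(sub)
for j in range(1,k):
  if stt[j,4]>15: print(stt[j]+[270,215,0,0,0],c[j]+[270,215])
```

```text
t 11.55 local mm [ 78.8 -52.9 185.7] F loc [-0.1 -0.3 -0.4] w 0.0003
tool x in feeder deg 179.2 tilt [ 0.  0. -1.] q [ 0.51  0.65 -0.91  1.66  0.56  1.11  1.29]
units [-0.96 -0.36  0.52]
side 37 [292.78865184 232.86272042]
side 45 [294.09005945 233.55500584]
side 53 [295.67428052 234.17361573]
wrist 37 [428.3992658   19.71864632]
wrist 45 [417.83989295  19.06874177]
wrist 53 [407.21219917  20.05544138]
[290 228  17  21 141] [296.24822695 236.27659574]
```

Run:
```python
from h import *
import cv2
m=imaging.camera_model("wrist"); w=cv2.imread("pics/w6.png",0); s=cv2.imread("pics/s6.png",0)
for n,im,mm in(("wrist",w,m),("side",s,None)):
  for z in(.026,.035):
    v=[]
    for a in range(0,360):
        u=proj(n,O+F.apply([.068*np.cos(np.radians(a)),.068*np.sin(np.radians(a)),z]),mm)
        v.append(cv2.getRectSubPix(im,(1,1),(float(u[0]),float(u[1])))[0,0] if 0<u[0]<639 and 0<u[1]<479 else -1)
    v=np.array(v,int); b=(v>110); tr=[(a,'+' if b[a] else '-') for a in range(1,360) if b[a]!=b[a-1]]
    print(n,z,"out",(v<0).sum(),tr)
```

```text
wrist 0.026 out 48 [(8, '-'), (36, '+'), (54, '-'), (81, '+'), (99, '-'), (126, '+'), (144, '-'), (214, '+'), (232, '-'), (258, '+'), (277, '-'), (304, '+'), (322, '-'), (350, '+')]
wrist 0.035 out 56 [(7, '-'), (34, '+'), (54, '-'), (80, '+'), (100, '-'), (126, '+'), (146, '-'), (215, '+'), (234, '-'), (259, '+'), (277, '-'), (303, '+'), (322, '-'), (349, '+')]
side 0.026 out 0 [(2, '+'), (13, '-'), (36, '+'), (55, '-'), (120, '+'), (142, '-'), (165, '+'), (187, '-'), (213, '+'), (235, '-'), (263, '+'), (283, '-')]
side 0.035 out 0 [(7, '-'), (37, '+'), (56, '-'), (95, '+'), (109, '-'), (138, '+'), (161, '-'), (182, '+'), (200, '-'), (217, '+'), (242, '-'), (261, '+'), (275, '-'), (354, '+')]
```

Request:
send_rows --motion '[{"linear":[-0.4,-0.2,0],"rotation":[0,0,0],"fingers":0},{"linear":[-0.8,-0.37,0],"rotation":[0,0,0],"fingers":0},{"linear":[-0.98,-0.37,0],"rotation":[0,0,0],"fingers":0},{"linear":[-0.98,-0.37,0.2],"rotation":[0,0,0],"fingers":0},{"linear":[-0.98,-0.37,0.8],"rotation":[0,0,0],"fingers":0},{"linear":[-0.98,-0.37,1.4],"rotation":[0,0,0],"fingers":0},{"linear":[-0.98,-0.37,1.9],"rotation":[0,0,0],"fingers":0},{"linear":[-0.98,-0.37,2.05],"rotation":[0,0,0],"fingers":0},{"linear":[-0.98,-0.37,2.05],"rotation":[0,0,0],"fingers":0}]'

```text
time: 12.55
tool_pos: [0.6485, -0.0291, 0.1029]
tcp_rot: [-0.143, 0.99, 0.0, -0.001]
wrist_force: [1.0, -0.4, 0.2]
grip_width: -0.0002
finger_force: 0.0
```

```bash
python3 -c "
from h import *
go(74,-68,103)"
```

```text
t 12.55 local mm [116.7 -67.9 102.9] F loc [ 0.8 -0.7  0.2] w -0.0002
tool x in feeder deg 179.4 tilt [-0.002  0.    -1.   ] q [ 0.45  0.78 -0.84  1.64  0.66  1.03  1.25]
units [ 1.07 -0.01 -0.  ]
```

Request:
send_rows --motion '[{"linear":[0.15,0,0],"rotation":[0,0,0],"fingers":0},{"linear":[0.27,0,0],"rotation":[0,0,0],"fingers":0},{"linear":[0.39,0,0],"rotation":[0,0,0],"fingers":0},{"linear":[0.5,0,0],"rotation":[0,0,0],"fingers":0},{"linear":[0.6,0,0],"rotation":[0,0,0],"fingers":0},{"linear":[0.7,0,0],"rotation":[0,0,0],"fingers":0},{"linear":[0.8,0,0],"rotation":[0,0,0],"fingers":0},{"linear":[0.9,0,0],"rotation":[0,0,0],"fingers":0},{"linear":[1.0,0,0],"rotation":[0,0,0],"fingers":0},{"linear":[1.15,0,0],"rotation":[0,0,0],"fingers":0}]'

```text
time: 13.55
tool_pos: [0.6051, -0.0423, 0.1037]
tcp_rot: [-0.143, 0.99, 0.0, 0.0]
wrist_force: [-0.1, -0.7, 0.3]
grip_width: 0.0002
finger_force: 0.1
```

Request:
send_rows --motion '[{"linear":[0.1,0,0],"rotation":[0,0,0],"fingers":0},{"linear":[0.2,0,0],"rotation":[0,0,0],"fingers":0},{"linear":[0.2,0,0],"rotation":[0,0,0],"fingers":0},{"linear":[0.2,0,-0.5],"rotation":[0,0,0],"fingers":0},{"linear":[0.2,0,-1.5],"rotation":[0,0,0],"fingers":0},{"linear":[0.2,0,-2.5],"rotation":[0,0,0],"fingers":0},{"linear":[0.2,0,-3.5],"rotation":[0,0,0],"fingers":0},{"linear":[0.2,0,-3.5],"rotation":[0,0,0],"fingers":0}]'

```text
time: 14.35
tool_pos: [0.6001, -0.0433, 0.2492]
tcp_rot: [-0.143, 0.99, -0.0, 0.004]
wrist_force: [0.6, 0.7, -0.3]
grip_width: -0.0001
finger_force: 0.0
```

Run:
```python
from h import *
import cv2
st()
m=imaging.camera_model("wrist"); w=imaging.get_image("wrist")[:,:,::-1]; s=imaging.get_image("side")[:,:,::-1]
cv2.imwrite("pics/w7.png",w); b=s[215:275,270:350]
cv2.imwrite("pics/c7.png",np.hstack([cv2.resize(b,(400,300),interpolation=cv2.INTER_CUBIC),cv2.resize(w,(400,300))]))
for p in([.047,-.092,.089],[0,-.068,.0275],[-.042,0,.072]):print((proj("side",O+F.apply(p))-[270,215])*5,proj("wrist",O+F.apply(p),m)/1.6+[400,0])
```

```text
t 14.35 local mm [ 66.3 -67.2 249.2] F loc [ 0.8  0.5 -0.3] w -0.0001
tool x in feeder deg 179.4 tilt [ 0.008  0.001 -1.   ] q [ 0.57  0.58 -0.96  1.6   0.5   1.22  1.37]
[386.03879817  68.7296795 ] [581.99305642 117.08562321]
[278.14044534 198.14539399] [602.38818888  73.77381725]
[120.45029726  92.77502922] [662.26506725  34.91143127]
```

View pics/c7.png

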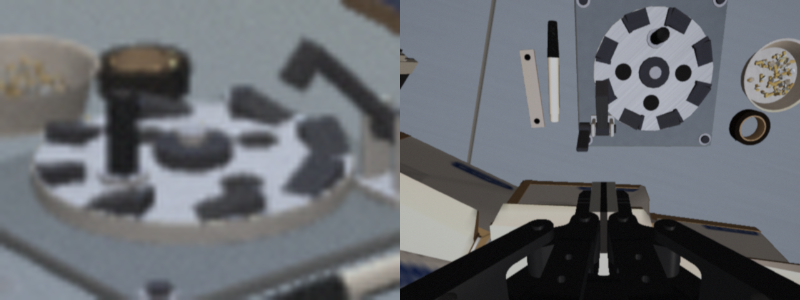

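The side crop catches the pawl part way down, with its nose at about (300,65). The wheel and post are in place. I'll wait, then compare the pawl region with the initial side image, where the pawl was down.

Request:
send_rows --motion '[{"linear":[0,0,0],"rotation":[0,0,0],"fingers":0},{"linear":[0,0,0],"rotation":[0,0,0],"fingers":0},{"linear":[0,0,0],"rotation":[0,0,0],"fingers":0},{"linear":[0,0,0],"rotation":[0,0,0],"fingers":0},{"linear":[0,0,0],"rotation":[0,0,0],"fingers":0},{"linear":[0,0,0],"rotation":[0,0,0],"fingers":0},{"linear":[0,0,0],"rotation":[0,0,0],"fingers":0},{"linear":[0,0,0],"rotation":[0,0,0],"fingers":0},{"linear":[0,0,0],"rotation":[0,0,0],"fingers":0},{"linear":[0,0,0],"rotation":[0,0,0],"fingers":0}]'

```text
time: 15.45
tool_pos: [0.5977, -0.0446, 0.2437]
tcp_rot: [-0.143, 0.99, -0.0, 0.0]
wrist_force: [0.3, -0.6, -0.4]
grip_width: 0.0002
finger_force: 0.0
```

```bash
cat > chk.py <<'E'
from h import *
import cv2
s0=cv2.imread("pics/side0.png",0); prev=cv2.imread("pics/s6.png",0)
s=cv2.cvtColor(imaging.get_image("side"),cv2.COLOR_RGB2GRAY); cv2.imwrite("pics/s8.png",s)
# pawl silhouette: arm, nose, lever window (excludes post)
x0,x1,y0,y1=320,362,222,262
D=lambda a,b:np.abs(a[y0:y1,x0:x1].astype(int)-b[y0:y1,x0:x1]).mean().round(2)
print("diff to initial-down",D(s,s0),"to up",D(s,prev))
im=s; R0=s0[y0:y1,x0:x1]
def tip(i):  # arm/lever darkness along predicted lines
    out=[]
    for th in np.radians([0,5,10,20,30,45]):
        v=[]
        for r in np.linspace(.03,.07,9):
            u=proj("side",O+F.apply([.072-r*np.cos(th),-.068,.046+r*np.sin(th)])); v.append(cv2.getRectSubPix(i,(1,1),(float(u[0]),float(u[1])))[0,0])
        lv=[]
        for r in np.linspace(.03,.048,6):
            a=np.radians(-30)+th; u=proj("side",O+F.apply([.072+r*np.sin(a),-.092,.046+r*np.cos(a)])); lv.append(cv2.getRectSubPix(i,(1,1),(float(u[0]),float(u[1])))[0,0])
        out.append((int(np.mean(v)),int(np.mean(lv))))
    return out
print("arm,lever darkness at 0,5,10,20,30,45 deg: now",tip(s)); print("initial",tip(s0)); print("up",tip(prev))
st()
E
python3 chk.py
```

```text
diff to initial-down 8.98 to up 12.87
arm,lever darkness at 0,5,10,20,30,45 deg: now [(51, 46), (69, 64), (92, 114), (114, 141), (142, 134), (142, 116)]
initial [(55, 48), (73, 67), (96, 120), (119, 150), (151, 143), (150, 123)]
up [(113, 65), (115, 55), (101, 51), (115, 64), (143, 118), (142, 116)]
t 15.5 local mm [ 63.5 -67.8 243.7] F loc [-0.6  0.7  0.5] w -0.0
tool x in feeder deg 179.4 tilt [ 0. -0. -1.] q [ 0.57  0.59 -0.96  1.61  0.5   1.21  1.37]
```

```bash
python3 -c "
from station import ticket
print(ticket.hand_in())"
```

```text
the job is handed in; nothing more can be done
None
```

I pushed the pawl clear, turned the wheel back one notch and pushed the pawl back over so it dropped into the next notch; I handed the job in at 15.5 s, the wheel measuring within about 1° of the notch and the pawl's final side image matching its initial fully-down pose.

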